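# Fill the sample dish and hold it up on its telescopic stand

## Robot

A 6-joint arm with a two-finger parallel gripper is mounted at the origin on the work surface. World frame = base frame: x ahead of the robot, y to its left, z up, the work surface at z = 0. Lengths are in m, angles in rad, forces in N, time in s.
With the tool pointing down it reaches from about 0.35 to 0.775 m from the base axis. Payload 7.3 kg.
Tool frame: the origin (TCP) lies midway between the tips of the shut fingers; the grasp point (between the pads) lies 19 mm behind it (robot.tcp_to_grasp is the distance from the TCP to the grasp point, in m); z points along the fingers, y is the line along which they close (so a half turn about z gives the same grasp; the last joint's range is limited). The gripper opens to 92 mm and grips with 3 to 60 N. Pads are 19 mm wide; open, the fingers measure 130 mm over their backs; the gripper's body (75 mm by 190 mm) begins 47 mm behind the grasp point.
Start: joints at [-1.399, 0.342, 1.524, -0, 1.275, -0.146], TCP at [0.164, -0.499, 0.227] pointing down, gripper open.
Joint ranges: [-2.53, 2.53], [-0.77, 2.02], [0.04, 2.7], [-1, 4.14], [0.28, 2.66], [-3.11, 3.11]. Speed limits (rad/s): [2.57, 2.57, 3.14, 3.14, 3.14, 3.14].

## Interface

Orientations are given as [roll, pitch, yaw] about the fixed x, y, z axes, in that order (R = Rz(yaw) Ry(pitch) Rx(roll)).
In Python, from cell import readout, cams, ticket, robot gives the robot as it stands. The module is installed in compiled form; this text tells all that it offers.
- The arm moves only by the tool jog_arm, never from a script. Its argument "plan" is a list of rows, each a list of 5 numbers: the shift along the world's x, y, z each as a share of 0.08 m, from -1 to 1, then the turn about the world's z as a share of 90 degrees, from -1 to 1, then the opening, from -1 (shut) to 1 (fully open). A call has 1 to 12 rows; each row is the pose to reach, as a shift and turn from the pose commanded when the call began; what a row does not reach only later rows make up. A row lasts 1/10 s, in which the tool goes at most 50 mm and 8.59 degrees, less where a joint would pass 70% of its speed; a pose out of reach is approached as far as the arm can. A call with a number of a shift or a turn outside -1 to 1 is refused whole. A call with a gripper value outside its range is refused whole. The fingers move at their own pace and stop on an object; "squeeze" is the grip in N (left out, the last holds). Time passes only in rows, so rows that repeat a pose let the fingers close. It gives the time, the measured TCP pose, the force, the opening and the grip force at its end, in the units of the state.
- readout.observe(): the state, without advancing time (a new reading comes with each control period).
- cams.read_camera(name): name is "scene" or "top"; returns the picture (420x560x3 uint8, blue, green, red); there is no depth.
- cams.calibration(name): a dict with "K" (3x3 intrinsics, pixels), "world_from_camera" (4x4, takes a point from camera to world coordinates). Camera axes: x right, y down, z forward; pixel columns grow to the right and rows downward; lengths in m; the calibration is good to about 2 mm. A picture is of the moment at which its call begins. calibration takes no time and is no camera call.
- ticket.hand_in(): hands the job in; it is judged then, once.
The state is a dict: "time": time; "qpos": joint angles; "qvel": joint speeds; "joint_efforts": joint torques, N m; "tool_pos": TCP position; "tool_rot": TCP orientation; "contact_force": force on the tool from outside, world axes, zero at the start; "torque": the same for the moment, N m; "opening": finger opening in m; "grip_force": force on a finger pad.
Only numpy, scipy, OpenCV 4.12 (cv2) and the standard library are available. Lean on these libraries where they do the work, as an engineer would, in place of code of your own. Each camera call takes 0.05 s, during which the arm holds its last target. There are 200 camera calls.

## Task

Pick up the sample tray by its handle and tip its four wrapped chocolates into the white dish of the telescopic stand without fingering them, then put the empty tray back down flat on the counter. Then squeeze the red button on the side of the stand's black head, pull the head up past the first stop to the second stop at the top, and finish while still holding it up there with the button squeezed, all four chocolates in the dish. Leave the other goods where they stand.

Things in the scene. Friction and masses are not known exactly. Their poses are not given: they have to be found in the camera images.
- tray: Loose aluminium tray, 160 g, flat on the counter with four chocolates on it. Pan 150 (x) x 100 (y) mm; floor 4 thick, slippery (friction 0.3); walls 4 thick, 22 high on both sides and the handle end; the +x end is open. Wooden bar handle 16 wide (y), z 8 to 30, out to x = -159. Origin: centre of the pan's underside, z up. Starts with +x roughly to world -y.
- tray_grip (a point): Grip point in the tray's handle: 112 mm from the tray's origin along its -x, 22 mm above its underside; axes as the tray's. Pinch across the handle (along the tray's y).
- spout (a point): Middle of the tray's open edge, on the floor's upper face: tray frame (75, 0, 4) mm; 187 mm from tray_grip along x and 18 below it.
- choc0: Foil-wrapped chocolate, 26 x 22 x 18 mm, 15 g, gold with a paper band, loose on the tray. Origin: centre of its underside.
- choc1: Foil-wrapped chocolate, 26 x 22 x 18 mm, 15 g, red with a paper band, loose on the tray. Origin: centre of its underside.
- choc2: Foil-wrapped chocolate, 26 x 22 x 18 mm, 15 g, blue with a paper band, loose on the tray. Origin: centre of its underside.
- choc3: Foil-wrapped chocolate, 26 x 22 x 18 mm, 15 g, green with a paper band, loose on the tray. Origin: centre of its underside.
- stand: Telescopic sample stand, fixed to the counter: dark round foot 144 mm across, copper column 40 mm across up to 115 mm. Origin: centre of the foot's underside, on the column's axis; z up. Its +x (roughly world +x) is the side of the red button, its +y (roughly world +y) the side of the dish.
- riser: The part that goes up and down on the stand: a black head block 40 (x) x 30 (y) x 50 (z) mm on the column's axis (z 125 to 175 mm when down), and a white round dish on an arm, its centre 125 mm from the axis along +y. About 0.5 kg with the tube. Origin at the foot's origin when down; axes as the stand's.
- head (a point): Centre of the black head block, at the height of the red button's middle: 150 mm above the counter when down. Squeeze here from above, one finger on the button (+x face), the other on the -x face; fingertips may go 25 mm below this point.
- dish_in (a point): Centre of the dish's inner floor. Floor 46 mm in radius, 80 mm above the counter when down; rim 78 mm in radius (outside), 45 mm above this point.
- release (a joint): Red round squeeze button, 20 mm across, in the middle of the head's +x face: 0 out (8 mm proud), 0.005 m fully in (3 mm proud). Springs out; 2 N to start, 6 N fully in. Out, it locks the lift when down (and at the first stop); pressed more than about 4 mm it frees it.
- lift (a joint): Height of the riser: 0 down; 0.040 m first stop (it locks there only if the button is let go; with the button squeezed it passes freely); 0.080 m second stop, the hard top end of travel. It does not lock there: let go, it sinks. A yellow ring on the tube comes out of the column at the first stop, a red ring at the second.
- hen: Bystander: pink ceramic hen, 100 high, 72 across (sizes in mm), loose. Origin: centre of its underside.
- rabbit: Bystander: white ceramic rabbit, 120 high, 58 across (sizes in mm), loose. Origin: centre of its underside.
- nut_jar: Bystander: light brown nut jar with black lid, 89 high, 58 across (sizes in mm), loose. Origin: centre of its underside.
- bean_jar: Bystander: dark brown jar with black lid, 89 high, 58 across (sizes in mm), loose. Origin: centre of its underside.
- gift_box: Bystander: 60 x 60 x 45 cardboard gift box with pink ribbon (sizes in mm), loose. Origin: centre of its underside.
- bar_stack: Bystander: stack of three chocolate bars fixed together, 85 x 60 x 30 (sizes in mm), loose. Origin: centre of its underside.

How it is judged:
On the way, in this order (a step that is already met when the one before it is completed fails the run):
1. all four chocolates lie in the dish, the stand still down (horizontal distance between each of choc0, choc1, choc2, choc3 and dish_in below 0.075 m and z of choc0 in the frame of dish_in between -0.006 and 0.05 m and z of choc1 in the frame of dish_in between -0.006 and 0.05 m and z of choc2 in the frame of dish_in between -0.006 and 0.05 m and z of choc3 in the frame of dish_in between -0.006 and 0.05 m and value of joint lift below 0.01 m), for 0.2 s.
2. the tray is back flat on the counter, let go (height (world z) of tray below 0.006 m and angle between tray's own z axis and vertical below 0.08 rad and contact force between the fingers and tray below 0.1 N), for 0.2 s.
3. the button is squeezed with the stand still down (value of joint release above 0.0035 m and value of joint lift below 0.02 m), for 0.05 s.
4. the riser is pulled up to the second stop (value of joint lift above 0.073 m), for 0.2 s.
At the end, for the whole second after the job is handed in: Riser still, within 7 mm of the second (top) stop, gripped by the fingers (over 4 N), button in by over 3.5 mm; all four chocolates in the dish (under 75 mm from its axis, under 50 mm above its floor); tray flat on the counter (6 mm, 0.08 rad), touched by neither fingers nor riser (all of step 2 and value of joint lift above 0.073 m and value of joint release above 0.0035 m and contact force between the fingers and riser above 4 N and linear speed of riser below 0.02 m/s and contact force between tray and riser below 0.1 N and horizontal distance between each of choc0, choc1, choc2, choc3 and dish_in below 0.075 m and z of choc0 in the frame of dish_in between -0.006 and 0.05 m and z of choc1 in the frame of dish_in between -0.006 and 0.05 m and z of choc2 in the frame of dish_in between -0.006 and 0.05 m and z of choc3 in the frame of dish_in between -0.006 and 0.05 m); the arm keeps its last pose, push and grip.
It fails at once if the fingers touch a chocolate (contact force between the fingers and choc0 above 0.5 N or contact force between the fingers and choc1 above 0.5 N or contact force between the fingers and choc2 above 0.5 N or contact force between the fingers and choc3 above 0.5 N).
It fails at once if a bystander is moved more than 30 mm or knocked over (distance of any of hen, rabbit, nut_jar, bean_jar, gift_box, bar_stack from where it was at the start of the episode above 0.03 m or angle between any of hen, rabbit, nut_jar, bean_jar, gift_box, bar_stack's own z axis and vertical above 0.5 rad).
It also fails if it takes over 72 s, if anything falls off the work surface, if the arm or the gripper's body presses on something with over 40 N, if the wrist force passes 120 N, or if a joint passes its speed limit or range.

## Working session

There is one attempt and no reset: what is moved stays moved. The work goes in short steps, Python scripts to look and compute and a tool call to move; the robot and the scene stay as the last step left them, time stands still between calls to the robot, and variables do not carry over. Pictures are saved under pics/ and viewed, at most 10 in all, crops included, and the job is handed in when it is done.

Besides the shell and the picture viewer there is one more tool, called in YAML: its name, and indented under it one key for each argument. jog_arm: Moves the arm, as the interface text tells. Shift numbers are shares of 0.08 m and turn numbers shares of 90 degrees, none past 1 either way. Its arguments: {"type":"object","properties":{"plan":{"type":"array"},"squeeze":{"type":"number"}},"required":["plan"]}

```bash
mkdir -p pics; cat > h.py <<'E'
import numpy as np, cv2
from cell import readout, cams, ticket, robot
def px(name,P):
    c=cams.calibration(name);T=np.linalg.inv(c["world_from_camera"]);p=T[:3,:3]@np.array(P,float)+T[:3,3];q=c["K"]@p;return q[:2]/q[2]
def w(name,u,v,z):
    c=cams.calibration(name);T=np.array(c["world_from_camera"]);d=T[:3,:3]@np.linalg.solve(c["K"],[u,v,1]);o=T[:3,3];return (o+d*(z-o[2])/d[2])[:3]
def snap(name,f,crop=None,s=1):
    im=cams.read_camera(name)
    if crop: a,b,c,d=crop; im=im[b:d,a:c]
    im=cv2.resize(im,None,fx=s,fy=s,interpolation=cv2.INTER_CUBIC);cv2.imwrite("pics/"+f,im)
E
python3 - <<'E'
from h import *
snap("top","t0.png",s=1.42);snap("scene","s0.png",s=1.42)
for n in("top","scene"):print(np.round(cams.calibration(n)["world_from_camera"],3))
print(readout.observe())
E
```

```text
[[ 0.025 -0.978  0.208  0.255]
 [-1.    -0.025  0.003 -0.008]
 [ 0.002 -0.208 -0.978  1.756]
 [ 0.     0.     0.     1.   ]]
[[-0.866  0.36  -0.346  0.962]
 [ 0.499  0.616 -0.61   0.597]
 [-0.006 -0.701 -0.713  0.837]
 [ 0.     0.     0.     1.   ]]
{'time': 0.1, 'qpos': array([-1.39900755e+00,  3.42672842e-01,  1.52487698e+00,  1.77797334e-05,
        1.27539276e+00, -1.46014659e-01]), 'qvel': array([-7.96031061e-04, -1.59050415e-03, -2.69873380e-03,  6.73198510e-04,
        1.43599555e-05, -8.38831635e-05]), 'joint_efforts': array([ 1.29746830e-03, -4.32005060e+01, -2.44693959e+01,  7.19787413e-02,
        5.26221085e-02, -5.42340035e-05]), 'tool_pos': array([ 0.16401276, -0.49836582,  0.22611972]), 'tool_rot': array([-3.14025957e+00, -2.13230399e-04,  3.17798102e-01]), 'contact_force': array([0.06290879, 0.26904294, 0.32086865]), 'torque': array([-0.03028823, -0.02791713,  0.02850818]), 'grip_force': 0.0, 'opening': 0.09159576797413217}
```

View pics/t0.png

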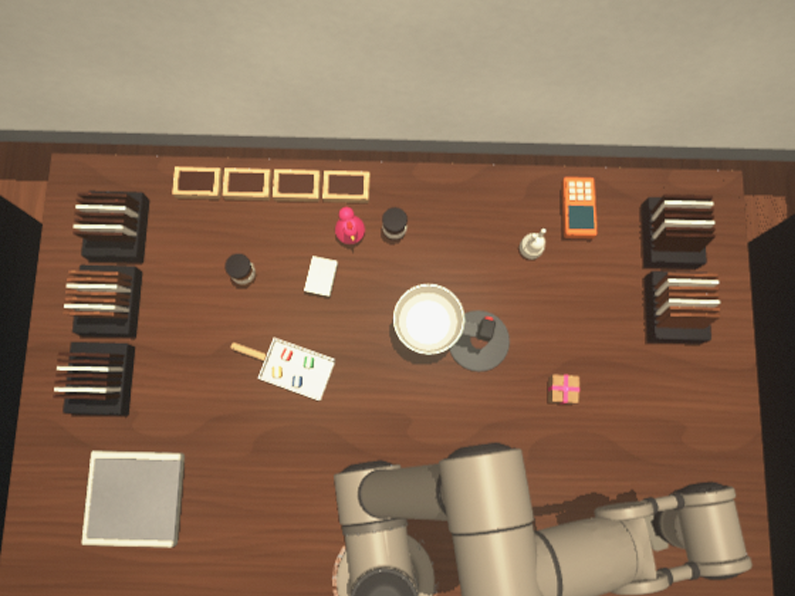

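View pics/s0.png

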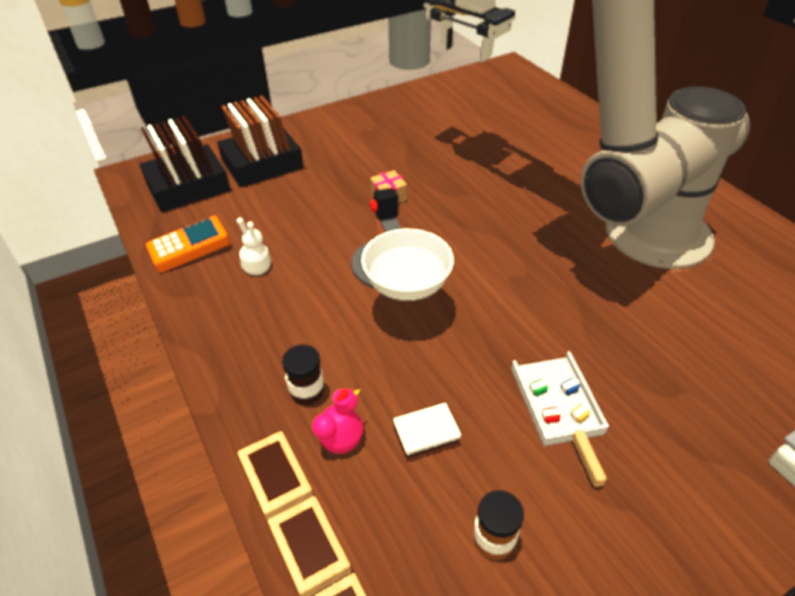

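```bash
python3 - <<'E'
from h import *
snap("top","t1.png",(155,190,365,290),3.8)
snap("scene","s1.png",(235,110,435,350),2.5)
E
```

```text
(no output)
```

View pics/t1.png

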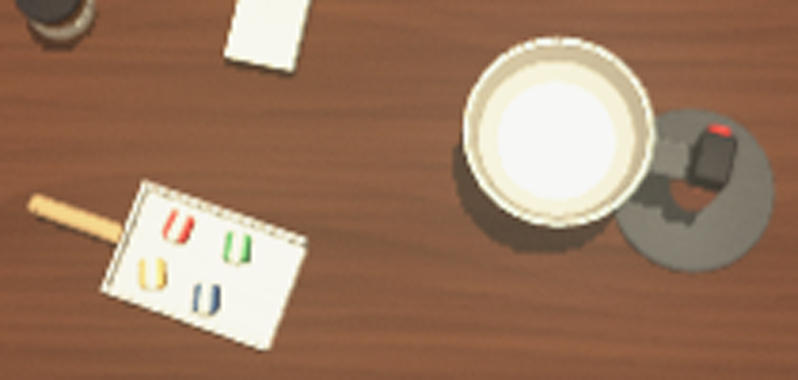

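View pics/s1.png

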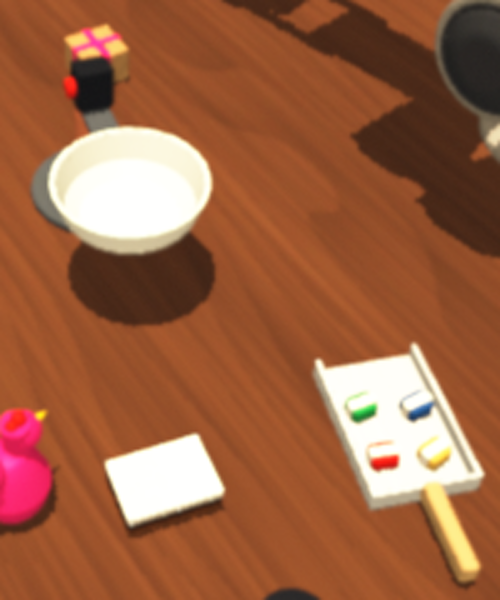

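```bash
python3 - <<'E'
from h import *
for n,u,v,z in [("htip",30,204,.03),("hpan",122,232,.03),("c1",146,182,.022),("c2",102,291,.022),("c3",306,242,.012),("c4",270,349,.012),("dish",559,132,.125),("foot",695,190,.008),("head",718,155,.175),("redtop",720,130,.15),("gold",152,274,.02),("red",178,226,.02),("blue",206,300,.02),("green",237,248,.02)]:
    print(n,np.round(w("top",u/3.8+155,v/3.8+190,z),4))
for n,u,v,z in [("htip",468,575,.03),("hpan",432,488,.03),("dish",130,185,.125),("head",92,64,.175)]:
    print("S",n,np.round(w("scene",u/2.5+235,v/2.5+110,z),4))
E
```

```text
htip [0.5009 0.3681 0.03  ]
hpan [0.4788 0.2881 0.03  ]
c1 [0.5236 0.2714 0.022 ]
c2 [0.4289 0.3034 0.022 ]
c3 [0.4765 0.1323 0.012 ]
c4 [0.3843 0.1592 0.012 ]
dish [ 0.5574 -0.0789  0.125 ]
foot [ 0.531  -0.2029  0.008 ]
head [ 0.533  -0.2023  0.175 ]
redtop [ 0.5577 -0.207   0.15  ]
gold [0.4447 0.262  0.02  ]
red [0.4865 0.2421 0.02  ]
blue [0.4237 0.2148 0.02  ]
green [0.4689 0.1906 0.02  ]
S htip [0.5125 0.3715 0.03  ]
S hpan [0.4835 0.2965 0.03  ]
S dish [ 0.5644 -0.0702  0.125 ]
S head [ 0.5335 -0.1987  0.175 ]
```

jog_arm:
  plan:
    - [0.4,0.4,0,0.1,1]
    - [0.8,0.9,0,0.2,1]
    - [0.8,0.9,0,0.2,1]
  squeeze: 60

```text
time: 0.5
tool_pos: [0.2305, -0.4227, 0.2266]
tool_rot: [-3.14, -0.002, 0.64]
contact_force: [0.9, -0.8, -0.9]
opening: 0.092
grip_force: 0.0
```

jog_arm:
  plan:
    - [0.4,0.45,0,0.1,1]
    - [0.8,0.9,0,0.2,1]
    - [0.8,0.9,0,0.2,1]

```text
time: 0.8
tool_pos: [0.2945, -0.3513, 0.2268]
tool_rot: [-3.141, -0.002, 0.954]
contact_force: [-1.1, -0.5, 1.0]
opening: 0.092
grip_force: 0.0
```

jog_arm:
  plan:
    - [0.4,0.45,0,0.1,1]
    - [0.8,0.9,0,0.2,1]
    - [0.8,0.9,0,0.2,1]

```text
time: 1.1
tool_pos: [0.3583, -0.2799, 0.2268]
tool_rot: [3.141, -0.001, 1.268]
contact_force: [-0.6, -0.2, -0.3]
opening: 0.0921
grip_force: 0.0
```

jog_arm:
  plan:
    - [0.4,0.45,0,0,1]
    - [0.8,0.9,0,0,1]
    - [0.8,0.9,0,0,1]

```text
time: 1.4
tool_pos: [0.4223, -0.2085, 0.2267]
tool_rot: [3.141, -0.001, 1.263]
contact_force: [-1.1, -0.9, 0.0]
opening: 0.0916
grip_force: 0.0
```

jog_arm:
  plan:
    - [0.4,0.45,0,0,1]
    - [0.8,0.9,0,0,1]
    - [0.8,0.9,0,0,1]

```text
time: 1.7
tool_pos: [0.4864, -0.137, 0.2265]
tool_rot: [3.141, -0.001, 1.262]
contact_force: [-0.8, -0.4, 0.0]
opening: 0.0918
grip_force: 0.0
```

jog_arm:
  plan:
    - [0,0.5,0,0,1]
    - [0,1,0,0,1]

```text
time: 1.9
tool_pos: [0.4838, -0.0603, 0.2263]
tool_rot: [-3.141, 0.001, 1.256]
contact_force: [0.3, 0.4, 0.3]
opening: 0.092
grip_force: 0.0
```

jog_arm:
  plan:
    - [0,0.5,0,0,1]
    - [0,1,0,0,1]

```text
time: 2.1
tool_pos: [0.484, 0.0204, 0.2267]
tool_rot: [3.141, 0.001, 1.257]
contact_force: [0.5, -0.3, -1.3]
opening: 0.0921
grip_force: 0.0
```

jog_arm:
  plan:
    - [0,0.5,0,0,1]
    - [0,1,0,0,1]

```text
time: 2.3
tool_pos: [0.4843, 0.1005, 0.2268]
tool_rot: [3.141, 0.001, 1.257]
contact_force: [2.0, 0.3, 0.4]
opening: 0.0919
grip_force: 0.0
```

jog_arm:
  plan:
    - [0,0.5,0,0,1]
    - [0,1,0,0,1]

```text
time: 2.5
tool_pos: [0.4847, 0.1805, 0.2267]
tool_rot: [3.141, 0.001, 1.257]
contact_force: [0.5, -0.0, -0.3]
opening: 0.0914
grip_force: 0.0
```

jog_arm:
  plan:
    - [0,0.5,0,0,1]
    - [0,1,0,0,1]
    - [0,1,0,0,1]

```text
time: 2.8
tool_pos: [0.4846, 0.2631, 0.2263]
tool_rot: [3.142, -0.001, 1.262]
contact_force: [1.0, -0.2, -0.5]
opening: 0.0919
grip_force: 0.0
```

jog_arm:
  plan:
    - [0.02,0.4,-0.4,0,1]
    - [0.04,0.76,-0.9,0,1]
    - [0.04,0.76,-0.9,0,1]

```text
time: 3.1
tool_pos: [0.4855, 0.3208, 0.1488]
tool_rot: [-3.135, 0.007, 1.26]
contact_force: [-0.4, -0.3, -0.8]
opening: 0.0919
grip_force: 0.0
```

jog_arm:
  plan:
    - [0,0,-0.4,0,1]
    - [0,0,-0.8,0,1]
    - [0,0,-1,0,1]
    - [0,0,-1,0,1]

```text
time: 3.5
tool_pos: [0.4873, 0.319, 0.0731]
tool_rot: [-3.139, 0.004, 1.258]
contact_force: [-0.2, 0.1, 0.5]
opening: 0.0919
grip_force: 0.0
```

```bash
python3 - <<'E'
from h import *
print(readout.observe()["tool_pos"])
snap("scene","s2.png",(335,200,475,360),3.7)
E
```

```text
[0.48725652 0.31900527 0.0730758 ]
```

View pics/s2.png

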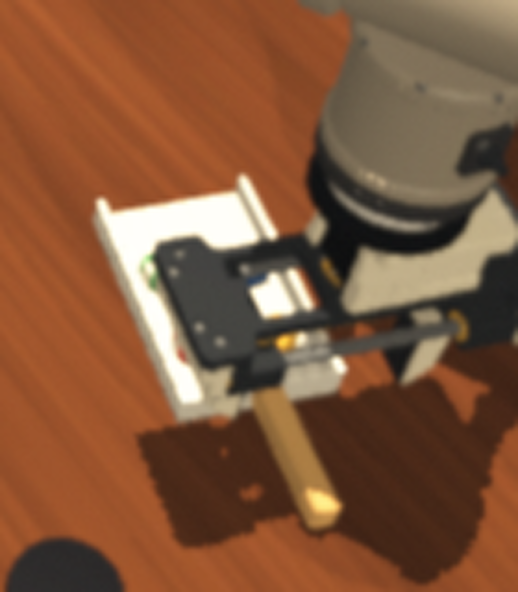

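jog_arm:
  plan:
    - [0,0.06,-0.4,0,1]
    - [0,0.06,-0.84,0,1]
    - [0,0.06,-0.84,0,1]
    - [0,0.06,-0.84,0,-1]
    - [0,0.06,-0.84,0,-1]
    - [0,0.06,-0.84,0,-1]
    - [0,0.06,-0.84,0,-1]
    - [0,0.06,-0.84,0,-1]
    - [0,0.06,-0.84,0,-1]
    - [0,0.06,-0.84,0,-1]
  squeeze: 60

```text
time: 4.55
tool_pos: [0.4872, 0.3269, 0.0076]
tool_rot: [3.141, 0.0, 1.26]
contact_force: [0.7, 0.2, -0.1]
opening: 0.0401
grip_force: 0.0
```

Fingers still closing; finish, then lift a little and look.

jog_arm:
  plan:
    - [0,-0.03,-0.03,0,-1]
    - [0,-0.03,-0.03,0,-1]
    - [0,-0.03,-0.03,0,-1]
    - [0,-0.03,-0.03,0,-1]
    - [0,-0.03,-0.03,0,-1]
    - [0,-0.03,-0.03,0,-1]
    - [0,-0.03,-0.03,0,-1]
    - [0,-0.03,-0.03,0,-1]

```text
time: 5.35
tool_pos: [0.4871, 0.3244, 0.005]
tool_rot: [-3.141, 0.0, 1.26]
contact_force: [-0.2, -0.4, -1.7]
opening: 0.0154
grip_force: 59.9
```

jog_arm:
  plan:
    - [0,0,0.05,0,-1]
    - [0,0,0.1,0,-1]
    - [0,0,0.15,0,-1]
    - [0,0,0.15,0,-1]
    - [0,0,0.15,0,-1]

```text
time: 5.85
tool_pos: [0.4874, 0.3245, 0.0174]
tool_rot: [3.141, -0.0, 1.26]
contact_force: [-0.2, -0.5, -2.2]
opening: 0.0157
grip_force: 59.9
```

```bash
python3 - <<'E'
from h import *
snap("scene","s3.png",(335,200,475,360),3.7)
print(readout.observe())
E
```

```text
{'time': 5.9, 'qpos': array([ 4.56626802e-01,  6.83958792e-01,  1.58634743e+00, -8.09552684e-05,
        8.71143184e-01,  7.67204114e-01]), 'qvel': array([ 1.70083208e-03,  4.96861296e-03,  3.36622067e-03, -6.23507715e-04,
       -1.22750226e-05, -4.85231167e-04]), 'joint_efforts': array([ 1.64885536e-03, -5.50035775e+01, -1.89242309e+01, -5.39538532e-02,
        1.05335286e-01, -1.83856675e-03]), 'tool_pos': array([0.48726759, 0.32447156, 0.01718062]), 'tool_rot': array([ 3.14144654e+00, -5.48372429e-05,  1.26027115e+00]), 'contact_force': array([-0.3312406 ,  0.36343216, -2.25079262]), 'torque': array([ 0.17310495, -0.18000658, -0.0004839 ]), 'grip_force': 59.91509735584259, 'opening': 0.015319927552896921}
```

View pics/s3.png

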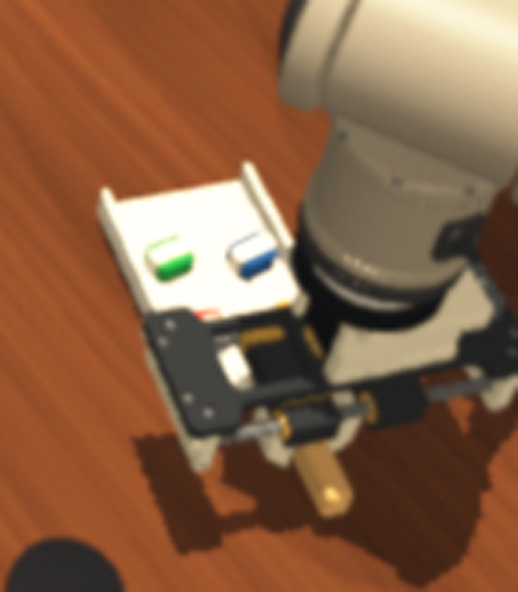

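jog_arm:
  plan:
    - [0,0,0.05,0,-1]
    - [0,0,0.15,0,-1]
    - [0,0,0.3,0,-1]
    - [0,0,0.45,0,-1]
    - [0,0,0.6,0,-1]
    - [0,0,0.75,0,-1]
    - [0,0,0.88,0,-1]

```text
time: 6.6
tool_pos: [0.4875, 0.3246, 0.089]
tool_rot: [3.141, -0.001, 1.26]
contact_force: [-0.4, 0.6, -2.4]
opening: 0.0155
grip_force: 59.9
```

jog_arm:
  plan:
    - [0,0,0.15,0,-1]
    - [0,0,0.3,0,-1]
    - [0,0,0.45,0,-1]
    - [0,0,0.6,0,-1]
    - [0,0,0.75,0,-1]
    - [0,0,0.84,0,-1]
    - [0,0,0.88,0,-1]
    - [0,0,0.88,0,-1]

```text
time: 7.4
tool_pos: [0.4873, 0.3245, 0.1583]
tool_rot: [3.141, -0.0, 1.26]
contact_force: [0.5, 0.3, -3.1]
opening: 0.0157
grip_force: 59.9
```

jog_arm:
  plan:
    - [0.02,-0.04,0,0,-1]
    - [0.06,-0.13,0,0,-1]
    - [0.12,-0.26,0,0,-1]
    - [0.19,-0.42,0,0,-1]
    - [0.26,-0.58,0,0,-1]
    - [0.33,-0.74,0,0,-1]
    - [0.366,-0.814,0,0,-1]

```text
time: 8.1
tool_pos: [0.5174, 0.2575, 0.158]
tool_rot: [3.141, 0.0, 1.259]
contact_force: [1.7, 0.1, -2.6]
opening: 0.016
grip_force: 59.9
```

jog_arm:
  plan:
    - [0.06,-0.135,0,0,-1]
    - [0.12,-0.27,0,0,-1]
    - [0.18,-0.405,0,0,-1]
    - [0.24,-0.54,0,0,-1]
    - [0.3,-0.675,0,0,-1]
    - [0.366,-0.814,0,0,-1]

```text
time: 8.7
tool_pos: [0.5462, 0.1934, 0.1579]
tool_rot: [3.142, -0.0, 1.26]
contact_force: [0.9, 0.6, -2.5]
opening: 0.0156
grip_force: 59.9
```

jog_arm:
  plan:
    - [0.06,-0.135,0,0,-1]
    - [0.12,-0.27,0,0,-1]
    - [0.18,-0.405,0,0,-1]
    - [0.24,-0.54,0,0,-1]
    - [0.3,-0.675,0,0,-1]
    - [0.366,-0.814,0,0,-1]

```text
time: 9.3
tool_pos: [0.5755, 0.1283, 0.1579]
tool_rot: [-3.142, 0.0, 1.26]
contact_force: [0.8, -0.5, -2.8]
opening: 0.0156
grip_force: 59.9
```

jog_arm:
  plan:
    - [0.06,-0.13,0,0,-1]
    - [0.115,-0.25,0,0,-1]
    - [0.165,-0.36,0,0,-1]
    - [0.21,-0.46,0,0,-1]
    - [0.25,-0.55,0,0,-1]
    - [0.285,-0.63,0,0,-1]
    - [0.315,-0.7,0,0,-1]
    - [0.34,-0.755,0,0,-1]
    - [0.36,-0.795,0,0,-1]
    - [0.366,-0.814,0,0,-1]
    - [0.366,-0.814,0,0,-1]
    - [0.366,-0.814,0,0,-1]

```text
time: 10.5
tool_pos: [0.6043, 0.0642, 0.158]
tool_rot: [3.142, -0.0, 1.26]
contact_force: [-0.1, 0.4, -2.0]
opening: 0.0157
grip_force: 59.9
```

```bash
python3 - <<'E'
from h import *
snap("scene","s4.png",(210,110,410,270),4)
o=readout.observe();print(o["tool_pos"],o["contact_force"],o["torque"],o["tool_rot"])
E
```

```text
[0.60429585 0.06422629 0.15796896] [-0.62172618 -0.73933883 -3.12022958] [ 0.1777339  -0.12034367  0.00685725] [ 3.14158032e+00 -8.14673259e-05  1.26049087e+00]
```

View pics/s4.png

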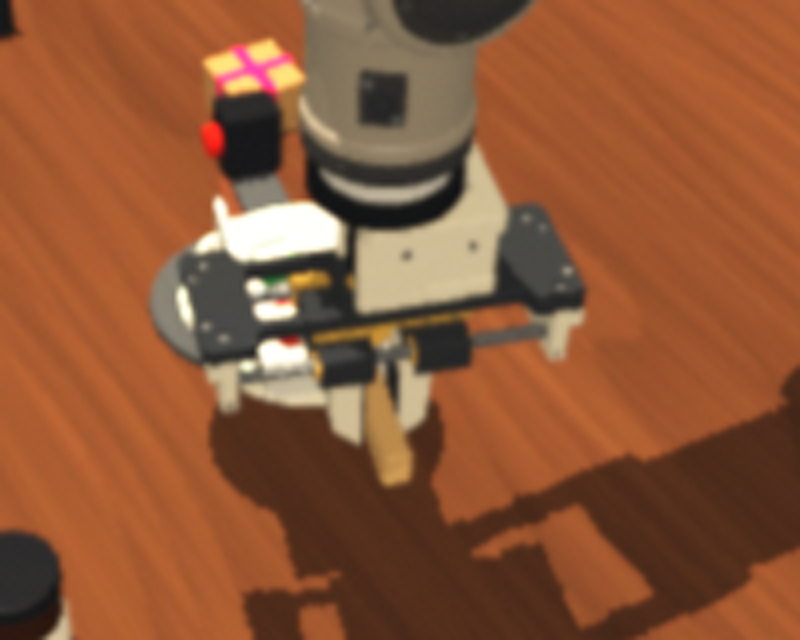

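jog_arm:
  plan:
    - [0,0,-0.05,0,-1]
    - [0,0,-0.12,0,-1]
    - [0,0,-0.19,0,-1]
    - [0,0,-0.24,0,-1]
    - [0,0,-0.26,0,-1]
    - [0,0,-0.26,0,-1]

```text
time: 11.15
tool_pos: [0.6042, 0.064, 0.1367]
tool_rot: [-3.141, 0.0, 1.26]
contact_force: [-0.5, 0.1, -1.6]
opening: 0.0155
grip_force: 59.9
```

jog_arm:
  plan:
    - [0,0,0,0,-1]
    - [0,0,0,0,-1]
    - [0,0,0,0,-1]
    - [0,0,0,0,-1]
  squeeze: 12

```text
time: 11.55
tool_pos: [0.6045, 0.064, 0.1374]
tool_rot: [3.141, -0.0, 1.26]
contact_force: [0.2, -1.7, -1.6]
opening: 0.0162
grip_force: 12.0
```

```bash
python3 - <<'E'
from h import *
o=readout.observe();print(o["tool_pos"],o["contact_force"],o["torque"],o["grip_force"])
E
```

```text
[0.60452084 0.06397137 0.13739962] [ 0.1669662  -1.6681766  -1.62968371] [ 0.06447137 -0.04665918 -0.00765277] 11.997336745262146
```

jog_arm:
  plan:
    - [0,0,0,0,-1]
    - [0,0,0,0,-1]
    - [0,0,0,0,-1]
    - [0,0,0,0,-1]
  squeeze: 7

```text
time: 11.95
tool_pos: [0.6045, 0.064, 0.1372]
tool_rot: [3.141, -0.0, 1.26]
contact_force: [0.4, -0.4, -0.9]
opening: 0.0161
grip_force: 7.0
```

```bash
python3 - <<'E'
from h import *
o=readout.observe();print(o["tool_pos"],o["contact_force"],o["torque"],o["grip_force"])
E
```

```text
[0.60448055 0.06400385 0.13724899] [ 0.42166816 -0.39372474 -0.91948032] [-0.03815355 -0.00332346  0.02820665] 6.997899636626244
```

jog_arm:
  plan:
    - [0,0,0.06,0,-1]
    - [0,0,0.12,0,-1]
    - [0,0,0.18,0,-1]
    - [0,0,0.24,0,-1]
    - [0,0,0.3,0,-1]
    - [0,0,0.36,0,-1]
    - [0,0,0.42,0,-1]
    - [0,0,0.48,0,-1]
    - [0,0,0.54,0,-1]
    - [0,0,0.6,0,-1]
    - [0,0,0.66,0,-1]
    - [0,0,0.7,0,-1]

```text
time: 13.15
tool_pos: [0.6045, 0.064, 0.1937]
tool_rot: [3.141, -0.0, 1.26]
contact_force: [0.8, 0.5, -1.4]
opening: 0.016
grip_force: 7.0
```

jog_arm:
  plan:
    - [0,0,0.05,0,-1]
    - [0,0,0.1,0,-1]
    - [0,0,0.1,0,-1]
    - [0,0,0.1,0,-1]
    - [0,0,0.1,0,-1]
    - [0,0,0.1,0,-1]

```text
time: 13.75
tool_pos: [0.6045, 0.064, 0.2011]
tool_rot: [3.141, 0.0, 1.26]
contact_force: [0.5, -0.1, -0.9]
opening: 0.016
grip_force: 7.0
```

```bash
python3 - <<'E'
from h import *
a=cv2.resize(cams.read_camera("scene")[110:270,210:410],None,fx=3,fy=3,interpolation=2)
b=cv2.resize(cams.read_camera("top")[190:285,240:365],None,fx=480/125,fy=480/125,interpolation=2)[:480]
b=cv2.resize(cams.read_camera("top")[180:300,260:310],(200,480),interpolation=2)
cv2.imwrite("pics/c5.png",np.hstack([a,b]))
o=readout.observe();print(o["tool_pos"],o["contact_force"],o["torque"])
E
```

```text
[0.60443606 0.06398676 0.20113022] [ 1.19135035 -0.71296156  0.03071383] [-0.12623789 -0.1638099   0.07242387]
```

View pics/c5.png

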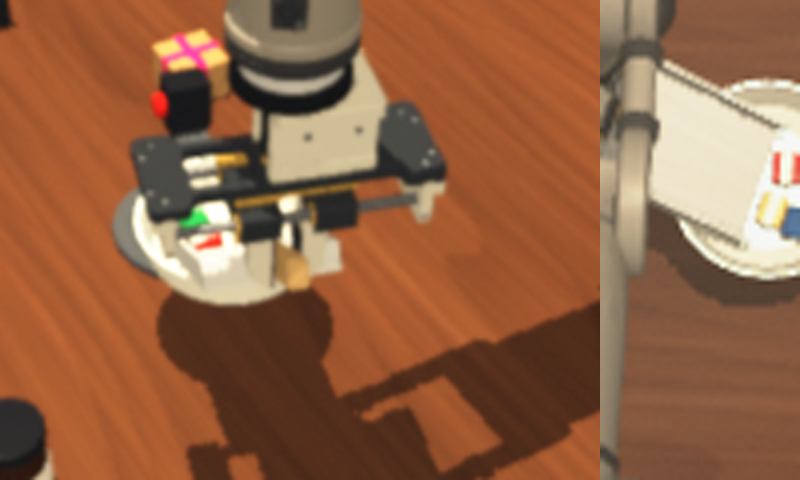

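jog_arm:
  plan:
    - [0,0,0,0,-1]
    - [0,0,0,0,-1]
    - [0.02,0.07,0.06,0,-1]
    - [0.06,0.19,0.16,0,-1]
    - [0.1,0.32,0.26,0,-1]
    - [0.15,0.47,0.38,0,-1]
    - [0.2,0.62,0.5,0,-1]
    - [0.25,0.78,0.62,0,-1]
    - [0.3,0.95,0.75,0,-1]
    - [0.3,0.95,0.75,0,-1]
  squeeze: 30

```text
time: 14.9
tool_pos: [0.6293, 0.1428, 0.2632]
tool_rot: [3.138, -0.003, 1.263]
contact_force: [1.0, 0.1, -1.6]
opening: 0.0159
grip_force: 30.0
```

```bash
python3 - <<'E'
from h import *
o=readout.observe();print(o["tool_pos"],o["contact_force"],o["torque"])
a=cv2.resize(cams.read_camera("scene")[110:270,210:370],(480,480),interpolation=2)
b=cv2.resize(cams.read_camera("top")[190:270,260:340],(320,320),interpolation=2)
b=np.vstack([b,np.zeros((160,320,3),np.uint8)])
cv2.imwrite("pics/c6.png",np.hstack([a,b]))
E
```

```text
[0.62928817 0.14277599 0.26315839] [ 0.99343989  0.05296597 -1.57826515] [ 0.11638666 -0.14795624  0.07550266]
```

View pics/c6.png

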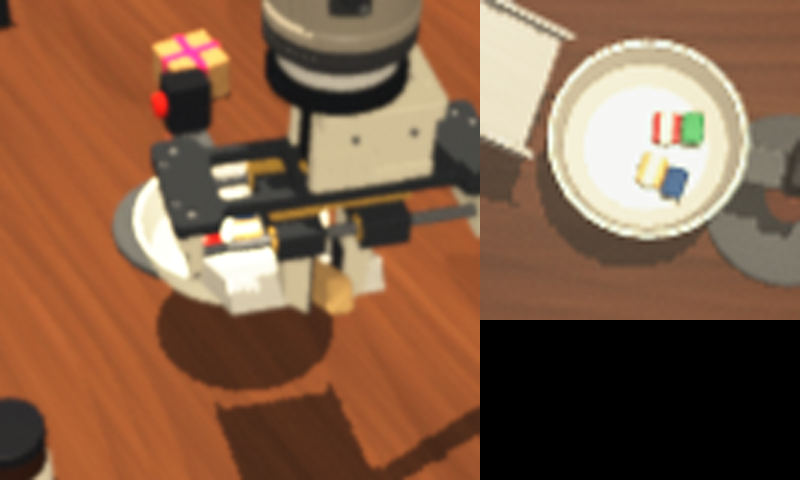

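jog_arm:
  plan:
    - [-0.2,0.25,0,0,-1]
    - [-0.4,0.5,0,0,-1]
    - [-0.59,0.76,0,0,-1]

```text
time: 15.3
tool_pos: [0.5802, 0.2005, 0.2604]
tool_rot: [-3.14, 0.001, 1.259]
contact_force: [-0.9, 0.6, -2.7]
opening: 0.0162
grip_force: 30.0
```

jog_arm:
  plan:
    - [-0.2,0.25,0,0,-1]
    - [-0.4,0.5,0,0,-1]
    - [-0.59,0.76,0,0,-1]

```text
time: 15.6
tool_pos: [0.533, 0.2615, 0.2606]
tool_rot: [-3.141, 0.001, 1.259]
contact_force: [0.2, -0.5, -1.7]
opening: 0.0154
grip_force: 30.0
```

jog_arm:
  plan:
    - [-0.2,0.25,0,0,-1]
    - [-0.4,0.5,0,0,-1]
    - [-0.59,0.76,-0.2,0,-1]
    - [-0.59,0.76,-0.5,0,-1]
    - [-0.59,0.76,-0.8,0,-1]
    - [-0.59,0.76,-1,0,-1]

```text
time: 16.2
tool_pos: [0.4857, 0.3216, 0.179]
tool_rot: [-3.14, 0.002, 1.26]
contact_force: [-0.3, -0.3, -1.3]
opening: 0.0158
grip_force: 30.0
```

jog_arm:
  plan:
    - [0,0,-0.3,0,-1]
    - [0,0,-0.55,0,-1]
    - [0,0,-0.7,0,-1]
    - [0,0,-0.7,0,-1]
    - [0,0,-0.7,0,-1]
    - [0,0,-0.7,0,-1]

```text
time: 16.8
tool_pos: [0.4875, 0.3226, 0.1263]
tool_rot: [3.14, -0.001, 1.26]
contact_force: [0.5, -0.4, -1.4]
opening: 0.0159
grip_force: 30.0
```

jog_arm:
  plan:
    - [0,0,0,0,-1]
    - [0,0,0,0,-1]
    - [0,0,-0.1,0,-1]
    - [0,0,-0.2,0,-1]
    - [0,0,-0.3,0,-1]
    - [0,0,-0.4,0,-1]
    - [0,0,-0.5,0,-1]
    - [0,0,-0.6,0,-1]
  squeeze: 6

```text
time: 17.6
tool_pos: [0.4867, 0.3223, 0.0762]
tool_rot: [-3.141, 0.0, 1.26]
contact_force: [0.9, 0.2, 0.0]
opening: 0.016
grip_force: 6.0
```

jog_arm:
  plan:
    - [0,0,-0.1,0,-1]
    - [0,0,-0.2,0,-1]
    - [0,0,-0.3,0,-1]
    - [0,0,-0.4,0,-1]
    - [0,0,-0.5,0,-1]
    - [0,0,-0.6,0,-1]
    - [0,0,-0.7,0,-1]
    - [0,0,-0.78,0,-1]
    - [0,0,-0.83,0,-1]
    - [0,0,-0.86,0,-1]
    - [0,0,-0.86,0,-1]
    - [0,0,-0.86,0,-1]

```text
time: 18.8
tool_pos: [0.4868, 0.3224, 0.0085]
tool_rot: [3.141, 0.0, 1.26]
contact_force: [-0.4, 0.4, -2.5]
opening: 0.0159
grip_force: 6.0
```

```bash
python3 - <<'E'
from h import *
a=cv2.resize(cams.read_camera("scene")[200:360,335:475],(490,560),interpolation=2)
cv2.imwrite("pics/c7.png",a)
E
```

```text
(no output)
```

View pics/c7.png

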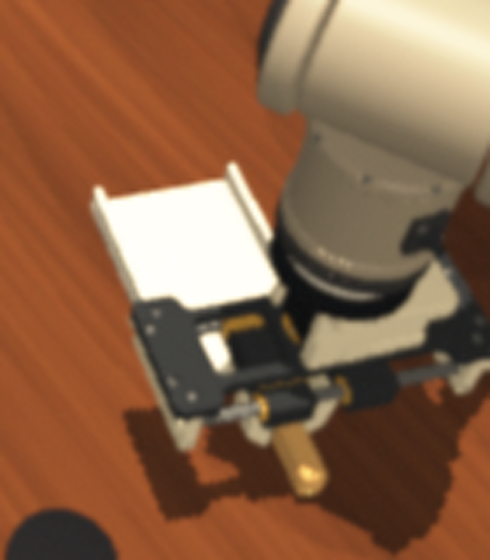

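jog_arm:
  plan:
    - [0,0,-0.03,0,-1]
    - [0,0,-0.03,0,1]
    - [0,0,-0.03,0,1]
    - [0,0,-0.03,0,1]
    - [0,0,-0.03,0,1]
    - [0,0,-0.03,0,1]
    - [0,0,-0.03,0,1]
    - [0,0,-0.03,0,1]
    - [0,0,-0.03,0,1]
    - [0,0,-0.03,0,1]

```text
time: 19.85
tool_pos: [0.4868, 0.3224, 0.0059]
tool_rot: [3.141, 0.0, 1.26]
contact_force: [-0.3, 0.4, -0.3]
opening: 0.0833
grip_force: 0.0
```

jog_arm:
  plan:
    - [0,0,0.2,0,1]
    - [0,0,0.5,0,1]
    - [0,0,1,0,1]

```text
time: 20.15
tool_pos: [0.4853, 0.3216, 0.0847]
tool_rot: [-3.138, 0.004, 1.26]
contact_force: [-0.0, 0.8, -0.2]
opening: 0.0918
grip_force: 0.0
```

jog_arm:
  plan:
    - [0,0,0.5,0,1]
    - [0,0,1,0,1]

```text
time: 20.35
tool_pos: [0.4865, 0.3223, 0.1674]
tool_rot: [-3.141, 0.0, 1.26]
contact_force: [0.3, 0.3, -0.1]
opening: 0.0915
grip_force: 0.0
```

jog_arm:
  plan:
    - [0,0,0.5,0,1]
    - [0,0,1,0.065,1]
    - [0,0,1,0.065,1]

```text
time: 20.65
tool_pos: [0.489, 0.3236, 0.2524]
tool_rot: [3.132, -0.007, 1.365]
contact_force: [-0.6, 0.4, 0.3]
opening: 0.092
grip_force: 0.0
```

```bash
python3 - <<'E'
from h import *
im=cams.read_camera("top");o=readout.observe();print(o["tool_pos"],o["tool_rot"])
hsv=cv2.cvtColor(im,cv2.COLOR_BGR2HSV)
def blobs(name,m,box,z,mn=4):
    M=np.zeros_like(m);x0,y0,x1,y1=box;M[y0:y1,x0:x1]=m[y0:y1,x0:x1]
    n,l,s,c=cv2.connectedComponentsWithStats(M.astype(np.uint8))
    for i in range(1,n):
        if s[i,4]>=mn:
            u,v=c[i];bx=s[i];ys,xs=np.where(l==i);r=cv2.minAreaRect(np.c_[xs,ys].astype(np.float32))
            print(name,s[i],np.round(c[i],1),np.round(w("top",*c[i],z)[:2],4),np.round(w("top",*r[0],z)[:2],4),r[2])
H,S,V=hsv[...,0].astype(int),hsv[...,1].astype(int),hsv[...,2].astype(int)
blobs("white",(S<110)&(V>120),(270,190,335,255),.125,200)
blobs("traywhite",(S<60)&(V>140),(160,220,250,290),.012,200)
blobs("red",((H<8)|(H>172))&(S>190)&(V>120),(320,210,365,260),.15)
blobs("head",(V<55),(325,210,365,250),.17,20)
blobs("foot",(V<105)&(S<60),(315,210,365,265),.008,100)
E
```

```text
[0.48791615 0.32298976 0.24908982] [ 3.13634076 -0.00399726  1.36254447]
white [ 276  199   59   56 2252] [304.6 226. ] [ 0.5538 -0.0868] [ 0.5556 -0.0957] 10.885526657104492
traywhite [ 183  239   53   44 1441] [208.8 260.2] [0.4528 0.2188] [0.4529 0.2198] 18.970407485961914
foot [335 225  14  16 144] [342.  231.3] [ 0.5603 -0.2164] [ 0.5572 -0.2146] 9.462322235107422
```

jog_arm:
  plan:
    - [0.04,-0.45,0,0,1]
    - [0.08,-0.94,0,0,1]

```text
time: 20.9
tool_pos: [0.4923, 0.2469, 0.2443]
tool_rot: [-3.14, 0.001, 1.364]
contact_force: [0.7, -0.3, -0.6]
opening: 0.0918
grip_force: 0.0
```

jog_arm:
  plan:
    - [0.04,-0.45,0,0,1]
    - [0.08,-0.94,0,0,1]

```text
time: 21.1
tool_pos: [0.4988, 0.1707, 0.2444]
tool_rot: [-3.139, 0.001, 1.362]
contact_force: [0.8, 0.3, 1.2]
opening: 0.0918
grip_force: 0.0
```

jog_arm:
  plan:
    - [0.04,-0.45,0,0,1]
    - [0.08,-0.94,0,0,1]

```text
time: 21.3
tool_pos: [0.5052, 0.0955, 0.2445]
tool_rot: [-3.139, 0.001, 1.362]
contact_force: [0.6, 0.1, -0.5]
opening: 0.0918
grip_force: 0.0
```

jog_arm:
  plan:
    - [0.04,-0.45,0,0,1]
    - [0.08,-0.94,0,0,1]

```text
time: 21.5
tool_pos: [0.5116, 0.0203, 0.2445]
tool_rot: [-3.139, 0.0, 1.362]
contact_force: [0.0, 0.8, -0.9]
opening: 0.0916
grip_force: 0.0
```

jog_arm:
  plan:
    - [0.04,-0.45,0,0,1]
    - [0.08,-0.94,0,0,1]

```text
time: 21.7
tool_pos: [0.518, -0.0548, 0.2445]
tool_rot: [-3.139, -0.0, 1.362]
contact_force: [0.3, 1.0, 0.2]
opening: 0.0918
grip_force: 0.0
```

jog_arm:
  plan:
    - [0.04,-0.45,0,0,1]
    - [0.08,-0.94,0,0,1]

```text
time: 21.9
tool_pos: [0.5245, -0.1299, 0.2444]
tool_rot: [-3.139, -0.001, 1.362]
contact_force: [0.6, 0.9, 0.2]
opening: 0.0918
grip_force: 0.0
```

jog_arm:
  plan:
    - [0.04,-0.45,0,0,1]
    - [0.08,-0.92,0,0,1]
    - [0.08,-0.92,0,0,1]
    - [0.08,-0.92,0,0,1]

```text
time: 22.3
tool_pos: [0.5309, -0.2026, 0.2443]
tool_rot: [-3.139, -0.001, 1.36]
contact_force: [-0.0, 1.1, 0.3]
opening: 0.0917
grip_force: 0.0
```

jog_arm:
  plan:
    - [0.01,0,-0.3,0,1]
    - [0.01,0,-0.6,0,1]
    - [0.01,0,-0.9,0,1]
    - [0.01,0,-0.9,0,1]

```text
time: 22.7
tool_pos: [0.5304, -0.1997, 0.1704]
tool_rot: [-3.134, -0.003, 1.364]
contact_force: [1.0, 0.8, -0.1]
opening: 0.0919
grip_force: 0.0
```

jog_arm:
  plan:
    - [0,0,-0.2,0,1]
    - [0,0,-0.4,0,1]
    - [0,0,-0.5,0,1]
    - [0,0,-0.5,0,1]
    - [0,0,-0.5,0,1]

```text
time: 23.2
tool_pos: [0.5329, -0.2022, 0.1349]
tool_rot: [3.14, 0.0, 1.363]
contact_force: [-0.4, 0.0, -0.1]
opening: 0.0921
grip_force: 0.0
```

jog_arm:
  plan:
    - [0,0,0,0,-1]
    - [0,0,0,0,-1]
    - [0,0,0,0,-1]
    - [0,0,0,0,-1]
    - [0,0,0,0,-1]
    - [0,0,0,0,-1]
    - [0,0,0,0,-1]
    - [0,0,0,0,-1]
    - [0,0,0,0,-1]
    - [0,0,0,0,-1]
  squeeze: 30

```text
time: 24.2
tool_pos: [0.5337, -0.2028, 0.1343]
tool_rot: [3.138, 0.0, 1.362]
contact_force: [5.4, -1.5, -2.1]
opening: 0.0403
grip_force: 30.0
```

jog_arm:
  plan:
    - [0,0,0,0,-1]
    - [0,0,0.03,0,-1]
    - [0,0,0.06,0,-1]
    - [0,0,0.06,0,-1]
    - [0,0,0.06,0,-1]

```text
time: 24.7
tool_pos: [0.5337, -0.2028, 0.1388]
tool_rot: [3.138, 0.0, 1.362]
contact_force: [5.7, -1.9, -3.7]
opening: 0.0401
grip_force: 30.0
```

```bash
python3 - <<'E'
from h import *
o=readout.observe();print(o["tool_pos"],o["contact_force"],o["torque"],o["opening"])
E
```

```text
[ 0.53366209 -0.2027715   0.13883998] [ 5.69521315 -1.93652064 -3.66738706] [-0.22947727 -1.62724094 -0.15023425] 0.040068588059127136
```

jog_arm:
  plan:
    - [0,0,0.05,0,-1]
    - [0,0,0.12,0,-1]
    - [0,0,0.2,0,-1]
    - [0,0,0.28,0,-1]
    - [0,0,0.36,0,-1]
    - [0,0,0.44,0,-1]
    - [0,0,0.52,0,-1]
    - [0,0,0.6,0,-1]
    - [0,0,0.68,0,-1]
    - [0,0,0.75,0,-1]
    - [0,0,0.8,0,-1]
    - [0,0,0.8,0,-1]

```text
time: 25.9
tool_pos: [0.5336, -0.2028, 0.2031]
tool_rot: [3.138, 0.0, 1.362]
contact_force: [6.6, -1.1, -4.6]
opening: 0.0403
grip_force: 30.0
```

jog_arm:
  plan:
    - [0,0,0.04,0,-1]
    - [0,0,0.08,0,-1]
    - [0,0,0.11,0,-1]
    - [0,0,0.12,0,-1]
    - [0,0,0.12,0,-1]
    - [0,0,0.12,0,-1]

```text
time: 26.5
tool_pos: [0.5336, -0.2027, 0.2123]
tool_rot: [3.138, 0.0, 1.362]
contact_force: [5.7, -1.8, -3.5]
opening: 0.0404
grip_force: 30.0
```

```bash
python3 - <<'E'
from h import *
o=readout.observe();print(o["tool_pos"],o["contact_force"],o["torque"],o["opening"])
im=cams.read_camera("top");h=cv2.cvtColor(im,cv2.COLOR_BGR2HSV).astype(int);H,S,V=h[...,0],h[...,1],h[...,2]
# dish bright floor/rim extent and coloured chocolates
box=(slice(190,258),slice(265,335))
m=((S<110)&(V>120))[box].astype(np.uint8);n,l,s,c=cv2.connectedComponentsWithStats(m);print(s[1:][s[1:,4]>100]+[265,190,0,0,0])
for k,a,b in(("red",0,8),("gold",15,32),("green",45,85),("blue",95,130)):
    q=np.argwhere(((H>=a)&(H<=b)&(S>110))[200:250,280:328]);print(k,len(q),w("top",*(q.mean(0)[::-1]+[280,200]),.175) if len(q) else 0)
print(px("top",[.559,-.077,.125]),px("top",[.559,-.077,.205]))
E
```

```text
[ 0.53364234 -0.20274631  0.21228394] [ 5.66404428 -1.83463968 -3.49495869] [-0.3252269  -1.74111937 -0.14091878] 0.04043154126894483
[[ 277  194   58   64 2648]]
red 22 [ 0.57368401 -0.09395748  0.175     ]
gold 15 [ 0.53800273 -0.08358905  0.175     ]
green 11 [ 0.57922663 -0.11401077  0.175     ]
blue 0 0
[301.487418   224.22349211] [302.72189695 219.28768016]
```

jog_arm:
  plan:
    - [0,0,0.02,0,-1]
    - [0,0,0.03,0,-1]
    - [0,0,0.03,0,-1]
    - [0,0,0.03,0,-1]
    - [0,0,0.03,0,-1]
    - [0,0,0.03,0,-1]

```text
time: 27.15
tool_pos: [0.5336, -0.2027, 0.2143]
tool_rot: [3.139, -0.0, 1.362]
contact_force: [7.8, -2.3, -5.2]
opening: 0.0401
grip_force: 30.0
```

```bash
python3 - <<'E'
from h import *
im=cams.read_camera("top");h=cv2.cvtColor(im,cv2.COLOR_BGR2HSV).astype(int);H,S,V=h[...,0],h[...,1],h[...,2]
q=np.argwhere(((H>=95)&(H<=135)&(S>60))[190:258,270:340]);print(len(q),w("top",*(q.mean(0)[::-1]+[270,190]),.175))
t=(((S<60)&(V>140))[220:290,160:250]).astype(np.uint8);n,l,s,c=cv2.connectedComponentsWithStats(t);i=1+s[1:,4].argmax();print(s[i],c[i]+[160,220])
E
```

```text
36 [ 0.53055534 -0.09999911  0.175     ]
[  22   19   54   43 1441] [208.42262318 260.23247745]
```

jog_arm:
  plan:
    - [0,0,0.015,0,-1]
    - [0,0,0.03,0,-1]
    - [0,0,0.03,0,-1]
    - [0,0,0.03,0,-1]
    - [0,0,0.03,0,-1]

```text
time: 27.7
tool_pos: [0.5334, -0.2026, 0.2146]
tool_rot: [3.141, -0.001, 1.362]
contact_force: [11.2, -4.0, -17.1]
opening: 0.04
grip_force: 30.0
```

```bash
python3 -c "
from cell import ticket; print(ticket.hand_in())"
```

```text
the job is handed in; nothing more can be done
None
```

I handed the job in at about 28 s of the 72 s allowed: all four chocolates are in the dish, the empty tray is back on the counter and released, and the gripper is holding the head at the top stop (button inferred in, since the lift ran freely). The hand-in returned no verdict.

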